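# Check-weigh a cast plug on a pan balance

## Robot

A 6-joint arm with a two-finger parallel gripper is mounted at the origin on the work surface. World frame = base frame: x ahead of the robot, y to its left, z up, the work surface at z = 0. Lengths are in mm, angles in rad, forces in N, time in s.
With the tool pointing down it reaches from about 350 to 725 mm from the base axis. Payload 4.3 kg.
Tool frame: the origin (TCP) lies on the centre line of the jaws, within the pads' length; the fingertips stand 19 mm ahead of it and the grasp point (between the pads) is the TCP (arm.tips_ahead is the distance from the TCP to the fingertips, in mm); z points along the fingers, y is the line along which they close (so a half turn about z gives the same grasp; the last joint's range is limited). The gripper opens to 85 mm and grips with 20 to 120 N. Pads are 22 mm wide; open, the fingers measure 114 mm over their backs; the gripper's body (76 mm by 85 mm) begins 54 mm behind the grasp point. The pads swing forward as they close: fully open they stand 13 mm farther back than shut.
Start: joints at [-0.11, 0.377, 0.081, 1.274, 0, 1.46], TCP at [575.035, 0.002, 250.329] pointing down, gripper open.
Joint ranges: [-2.72, 2.72], [-0.84, 1.66], [-1.02, 1.22], [-1.77, 2.12], [-1.37, 1.28], [-3.14, 3.14]. Speed limits (rad/s): [2.57, 2.57, 3.14, 3.14, 3.14, 3.14].

## Interface

Orientations are given as a unit quaternion [x, y, z, w].
In Python, from cell import monitor, optics, workorder, arm gives the robot as it stands.
- The arm moves only by the shell command python3 -m pendant 'ROWS' [FORCE]. ROWS is a JSON object of lists of equal length, an entry for each row: "rot": the turn, a rotation vector about the tool's x, y, z in units of 5 degrees (1.0 is 5 degrees), a list of three; "translation": the shift along the tool's x, y, z in units of 50 mm (1.0 is 50 mm), a list of three; "grip": the closure, from 0 (fully open) to 1 (shut). A call has 1 to 20 rows; each row shifts and turns the commanded pose from where the row before left it, along the tool's axes as they then stand; what a row does not reach is not made up. A row lasts 1/10 s, in which the tool goes at most 50 mm and 8.59 degrees, less where a joint would pass 70% of its speed; a pose out of reach is approached as far as the arm can. A call is refused whole if a number of a shift passes 1 or a number of a turn 1, either way. A call with a gripper value outside its range is refused whole. The fingers move at their own pace and stop on an object; FORCE is the grip in N (left out, the last holds). Time passes only in rows, so rows that do not move let the fingers close. It gives the time, the measured TCP pose, the force, the opening and the grip force at its end, in the units of the state.
- monitor.sense(): the state, without advancing time (a new reading comes with each control period).
- optics.get_image(name): name is "scene" or "side" or "wrist"; returns a dict with "image" (384x512x3 uint8, red, green, blue), "fx", "fy", "cx", "cy" (pixels), "D" ([k1, k2, p1, p2, k3] as OpenCV has them; the pictures are not rectified), "rvec" (rotation vector, rad) and "tvec" (3), from world to camera coordinates, as OpenCV has them. Camera axes: x right, y down, z forward; pixel columns grow to the right and rows downward; lengths in mm; the calibration is good to about 2 mm. A picture is of the moment at which its call begins. There is no depth.
- workorder.hand_in(): hands the job in; it is judged then, once.
The state is a dict: "time": time; "qpos": joint angles; "qvel": joint speeds; "effort": joint torques, N m; "ee_pos": TCP position; "ee_rot": TCP orientation; "contact_force": force on the tool from outside, world axes, zero at the start; "ft_torque": the same for the moment, N m; "finger_gap": finger opening in mm; "grasp_force": force on a finger pad.
Only numpy, scipy, OpenCV 4.12 (cv2) and the standard library are available. Lean on these libraries where they do the work, as an engineer would, in place of code of your own. Each camera call takes 0.05 s, during which the arm holds its last target. There are 200 camera calls.

## Task

Some of the cast hexagonal conduit plugs came out hollow. Stand the tall hex-based plug upright on the empty pan of the balance, let go and see which way the beam tips; then stand it upright in the square tray if it outweighs the brass reference weight (its pan sinks), or in the round tray if it is lighter (its pan stays up).

Things in the scene. Friction and masses are not known exactly. Their poses are not given: they have to be found in the camera images.
- plug: The casting to check: dark steel, hexagonal base 46 mm across flats, 22 mm high, round neck 34 mm in diameter above it, 60 mm tall in all, 0.14 to 0.55 kg. Stands upright; origin at the centre of its underside, z up. Grip the neck from above. Not to be weighed: a casting equally tall with a square base, and one with the same hex base but only 30 mm tall.
- pan: Empty pan of the balance: steel dish 110 mm in diameter, rim 4 mm high. Origin at the centre of its upper face, 133 mm above the table when empty. It stays level and sinks 26 mm under a heavier part, stays up under a lighter one, wherever on it the part stands; settles in about 3 s. The 0.32 kg brass reference is on the other pan, 260 mm away; an index plate between them is 180 mm high.
- beam (a joint): Tilt of the balance beam in rad: 0 when the reference side is fully down (empty pan, or a lighter part), 0.2 when the pan for the part is fully down (a heavier part).
- tray_square: Square steel tray for heavy plugs, 140 x 140 mm outside, walls 22 mm high and 4 mm thick, floor 4 mm thick. Origin at the centre of its underside (on the table). Fixed to the table.
- tray_round: Round steel tray for light plugs, 144 mm in outer diameter, walls 22 mm high and 3 mm thick, floor 4 mm thick. Origin at the centre of its underside (on the table). Fixed to the table.
There are look-alikes about, which are no part of the job. Leave any brown look-alike of the tray_round alone. What is shaped like the plug but pink is not meant.

How it is judged (in metres and radians):
On the way:
1. the plug stands upright on the pan, let go, and the balance has come to rest (contact force between plug and pan above 1 N and horizontal distance between plug and pan below 0.05 m and angle between plug's own z axis and vertical below 0.17 rad and contact force between plug and the fingers below 0.05 N and linear speed of plug below 0.02 m/s and velocity of joint beam between -0.1 and 0.1 rad/s), for 0.4 s.
At the end, for the whole second after the job is handed in: The plug stands upright (within 10 degrees), released and at rest, on the floor of the square tray if it is heavier than the 0.32 kg reference, of the round tray if lighter; judged by its weight on the tray floor, and within 3 percent of the reference either tray is accepted (angle between plug's own z axis and vertical below 0.17 rad and contact force between plug and the fingers below 0.05 N and linear speed of plug below 0.02 m/s and ((z of plug in the frame of tray_square below 0.015 m and horizontal distance between plug and tray_square below 0.065 m and contact force between plug and tray_square above 3.05 N) or (z of plug in the frame of tray_round below 0.015 m and horizontal distance between plug and tray_round below 0.065 m and contact force between plug and tray_round between 1 and 3.23 N))); the robot touches nothing.
It also fails if it takes over 64 s, if anything falls off the work surface, if the arm or the gripper's body presses on something with over 40 N, if the wrist force passes 120 N, or if a joint passes its speed limit or range.

## Working session

There is one attempt and no reset: what is moved stays moved. The work goes in short steps, Python scripts to look and compute and a shell command to move; the robot and the scene stay as the last step left them, time stands still between calls to the robot, and variables do not carry over. Pictures are saved under pics/ and viewed, at most 10 in all, crops included, and the job is handed in when it is done.

```bash
mkdir -p pics
cat > h.py <<'E'
import numpy as np,cv2,sys
from cell import monitor,optics,workorder,arm
from scipy.spatial.transform import Rotation as R
def snap(n,f):
    d=optics.get_image(n); cv2.imwrite('pics/'+f+'.png',d['image'][:,:,::-1])
    np.savez('pics/'+f+'.npz',**d); return d
def load(f): return np.load('pics/'+f+'.npz')
def ray(d,uv):
    K=np.array([[d['fx'],0,d['cx']],[0,d['fy'],d['cy']],[0,0,1]],float)
    p=cv2.undistortPoints(np.array([[uv]],float),K,np.array(d['D'],float))[0,0]
    r=cv2.Rodrigues(np.array(d['rvec'],float))[0]; t=np.array(d['tvec'],float).ravel()
    v=r.T@np.array([p[0],p[1],1]); return -r.T@t, v/np.linalg.norm(v)
def atz(d,uv,z):
    c,v=ray(d,uv); return (c+v*(z-c[2])/v[2]).round(1)
def tri(*obs):
    A=np.zeros((3,3));b=np.zeros(3)
    rs=[ray(d,u) for d,u in obs]
    for c,v in rs: M=np.eye(3)-np.outer(v,v);A+=M;b+=M@c
    p=np.linalg.solve(A,b)
    return p.round(1),[round(float(np.linalg.norm((np.eye(3)-np.outer(v,v))@(p-c))),1) for c,v in rs]
def proj(d,p):
    K=np.array([[d['fx'],0,d['cx']],[0,d['fy'],d['cy']],[0,0,1]],float)
    return cv2.projectPoints(np.array([p],float),np.array(d['rvec'],float),np.array(d['tvec'],float),K,np.array(d['D'],float))[0].ravel().round(1)
E
python3 - <<'E'
from h import *
for n in('scene','side','wrist'):
    d=snap(n,n+'0'); print(n,ray(d,(256,192)))
a=cv2.imread('pics/scene0.png');b=cv2.imread('pics/side0.png')
s=monitor.sense();print(s['ee_pos'],s['ee_rot'],s['time'],R.from_quat(s['ee_rot']).as_matrix().round(2))
for n in('scene','side'): cv2.imwrite(f'pics/{n}0b.png',cv2.resize(cv2.imread(f'pics/{n}0.png'),(800,600),interpolation=cv2.INTER_CUBIC))
E
```

```text
scene (array([ 985.90971124,  766.27163035, 1092.35033562]), array([-0.36230203, -0.49918583, -0.78711546]))
side (array([ 370.9400263 , -810.30335589, 1005.40037079]), array([ 0.11127334,  0.7232733 , -0.68153795]))
wrist (array([575.20832999,  69.02642208, 373.7124727 ]), array([-0.00325336, -0.2816145 , -0.95952212]))
[5.74533749e+02 4.34580829e-02 2.49576380e+02] [ 7.07126207e-01  7.07086917e-01 -4.99374046e-04 -6.07983128e-04] 0.15 [[ 0.  1. -0.]
 [ 1. -0.  0.]
 [ 0. -0. -1.]]
```

View pics/scene0b.png

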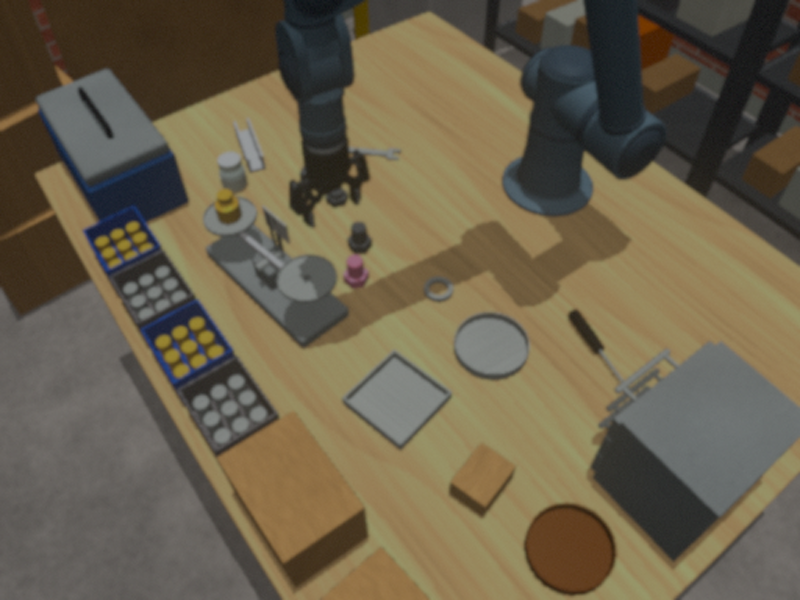

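View pics/side0b.png

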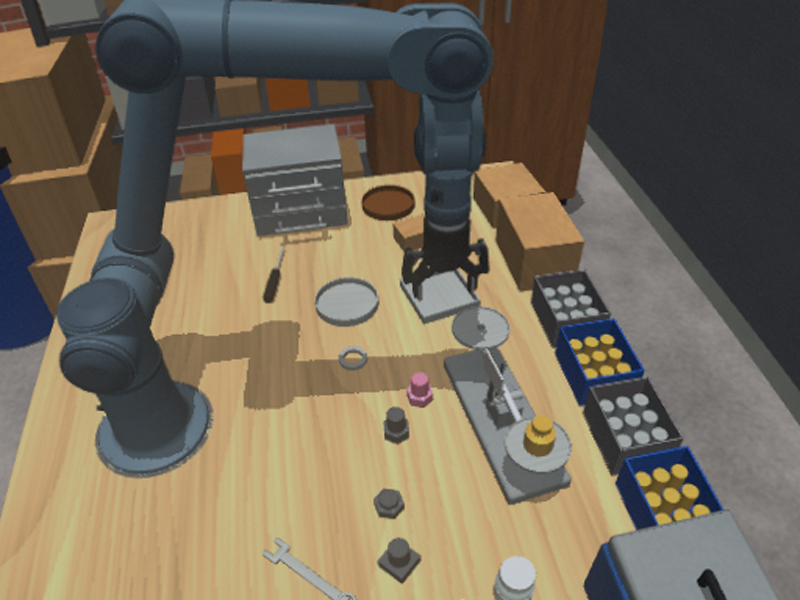

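Scene picture (800-wide pixels): tall dark part at (359,236), pink twin (355,270), empty pan (306,278), square tray (397,399), round tray (491,346), brown look-alike (570,548).
Side picture: candidates are the tall hex (396,425), pink hex (420,388), short hex (389,502) and square-based (399,557). I choose (396,425). Next I triangulate and check it in one crop.

Run:
```python
from h import *
s,d,w=load('scene0'),load('side0'),load('wrist0')
f=lambda *p:np.array(p)*.64
for n,a,b in [('plugtop',(359,228),(397,412)),('pan',(306,278),(481,328)),('sq',(397,396),(439,292)),('rd',(491,343),(347,299)),('brass top',(227,194),(542,423))]:
    p,e=tri((s,f(*a)),(d,f(*b)));print(n,p,e,np.hypot(*p[:2]).round())
for n,b in [('plug',(397,412)),('pink',(420,378)),('short',(389,496)),('sqbase',(399,546))]: print(n,atz(d,f(*b),60))
A=cv2.imread('pics/side0.png')[235:295,220:290];B=cv2.imread('pics/wrist0.png')
z=np.hstack([cv2.resize(A,(400,384),interpolation=2),B[:, 112:]]) if 0 else np.hstack([cv2.resize(A,(288,247),interpolation=2),cv2.resize(B,(512,384))[:247]]) if 0 else None
cv2.imwrite('pics/c1.png',np.hstack([cv2.resize(A,(288,384),interpolation=2),B]))
```

```text
plugtop [465.8 -96.9  56. ] [2.2, 2.2] 476.0
pan [650.9  11.  129.7] [0.7, 0.7] 651.0
sq [624.7 253.9  11.1] [1.2, 1.2] 674.0
rd [414.2 269.8  14.4] [1.2, 1.2] 494.0
brass top [ 677.2 -245.4  163. ] [3.5, 3.5] 720.0
plug [ 467.4 -100.9   60. ]
pink [524.4 -30.   60. ]
short [ 424.8 -267.9   60. ]
sqbase [ 425.6 -357.4   60. ]
```

View pics/c1.png

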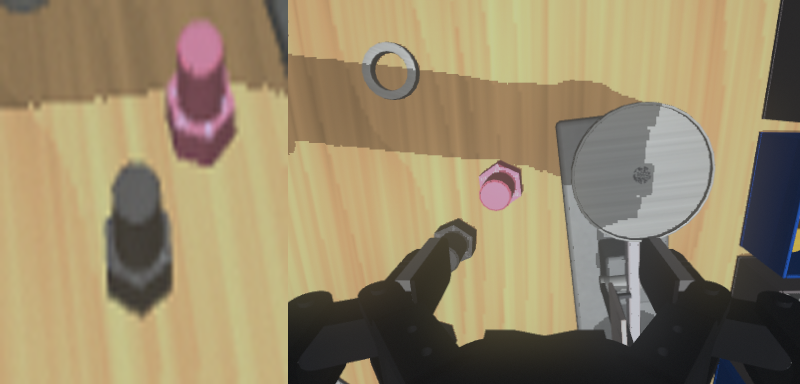

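The crop shows a tall round neck on a hexagonal base, dark steel (crop pixel 137,240). The pink twin is next to it. The choice is confirmed, so I go above it.

```bash
python3 -m pendant '{"translation":[[-0.5,-0.55,0],[-0.5,-0.55,0],[-0.5,-0.55,0],[-0.5,-0.5,0],[0,0,0.6],[0,0,0.6],[0,0,0.6],[0,0,0],[0,0,0],[0,0,0]],"rot":[[0,0,0],[0,0,0],[0,0,0],[0,0,0],[0,0,0],[0,0,0],[0,0,0],[0,0,0],[0,0,0],[0,0,0]],"grip":[0,0,0,0,0,0,0,0,0,0]}' 60
python3 - <<'E'
from h import *
d=snap('wrist','w1')
E
```

```text
time: 1.15
ee_pos: [468.7, -100.3, 161.9]
ee_rot: [0.707, 0.707, 0.001, 0.001]
contact_force: [0.4, -0.6, 0.5]
finger_gap: 85.7
grasp_force: 0.0
```

View pics/w1.png

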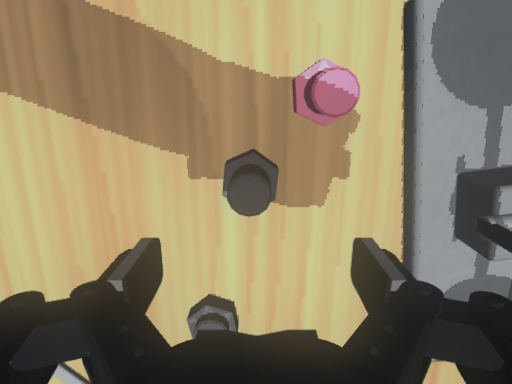

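The wrist view has the plug's top face centred at (249,191), with the pads at (145,265) and (370,265). The short hex is at (212,325) and the pink twin at (335,91).

Run:
```python
from h import *
w,d,s=load('w1'),load('side0'),load('scene0')
f=lambda *p:np.array(p)*.64
print(atz(w,(249,191),60),atz(w,(249,191),56),tri((w,(249,191)),(d,f(397,412)),(s,f(359,228))),tri((w,(249,191)),(d,f(397,412))))
print('pink',atz(w,(335,91),60),'short',atz(w,(212,325),30))
```

```text
[463.9 -97.1  60. ] [463.8 -98.2  56. ] (array([465.1, -97.5,  56.1]), [1.4, 2.7, 1.8]) (array([465.8, -98.3,  56.7]), [1.9, 1.9])
pink [523.  -26.2  60. ] short [ 427.1 -238.8   30. ]
```

```bash
python3 -m pendant '{"translation":[[0.06,-0.08,0.4],[0,0,0.5],[0,0,0.5],[0,0,0.5],[0,0,0.3],[0,0,0.14],[0,0,0],[0,0,0],[0,0,0],[0,0,0],[0,0,0],[0,0,0],[0,0,0],[0,0,0],[0,0,0]],"rot":[[0,0,0],[0,0,0],[0,0,0],[0,0,0],[0,0,0],[0,0,0],[0,0,0],[0,0,0],[0,0,0],[0,0,0],[0,0,0],[0,0,0],[0,0,0],[0,0,0],[0,0,0]],"grip":[0,0,0,0,0,0,0,0,1,1,1,1,1,1,1]}' 60
```

```text
time: 2.7
ee_pos: [463.7, -97.1, 44.0]
ee_rot: [0.707, 0.707, 0.0, 0.0]
contact_force: [-1.9, 0.3, 5.5]
finger_gap: 32.2
grasp_force: 59.3
```

```bash
python3 -m pendant '{"translation":[[0,0,-0.2],[0,0,-0.5],[0,0,-0.6],[0,0,-0.7],[0,0,-0.7],[0,0,-0.5],[0,0,-0.2],[0.3,0.4,0],[0.36,0.6,0],[0.4,0.7,0],[0.4,0.7,0],[0.4,0.7,0],[0.2,0.4,0],[0.1,0.24,0],[0,0,0],[0,0,0],[0,0,0],[0,0,0]],"rot":[[0,0,0],[0,0,0],[0,0,0],[0,0,0],[0,0,0],[0,0,0],[0,0,0],[0,0,0],[0,0,0],[0,0,0],[0,0,0],[0,0,0],[0,0,0],[0,0,0],[0,0,0],[0,0,0],[0,0,0],[0,0,0]],"grip":[1,1,1,1,1,1,1,1,1,1,1,1,1,1,1,1,1,1]}' 60
python3 - <<'E'
from h import *
snap('wrist','w2');snap('side','s2');snap('scene','sc2')
a=cv2.imread('pics/s2.png')[130:330,240:400];b=cv2.imread('pics/w2.png')[:,:]
cv2.imwrite('pics/c2.png',np.hstack([cv2.resize(a,(288,360),interpolation=2),cv2.resize(b,(480,360))]))
E
```

```text
time: 4.5
ee_pos: [649.6, 10.5, 213.3]
ee_rot: [0.707, 0.707, -0.0, -0.0]
contact_force: [0.0, 0.5, -4.1]
finger_gap: 32.0
grasp_force: 60.7
```

View pics/c2.png

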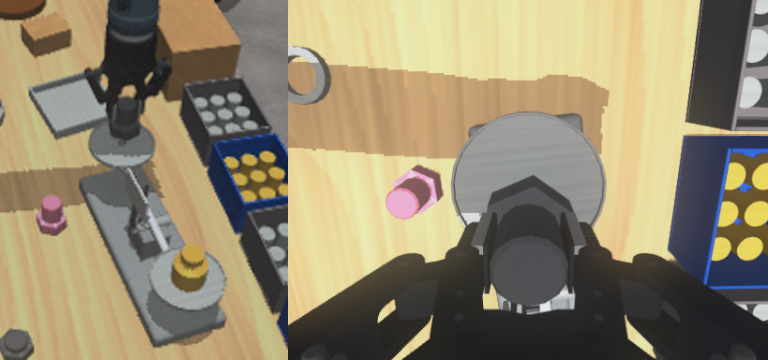

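The plug hangs upright in the jaws. The empty pan is centred at about (529,187) in this crop. I work out its centre from the two wrist views.

Run:
```python
from h import *
a,b,s=load('wrist0'),load('w2'),load('scene0')
d=load('side0');f=lambda *p:np.array(p)*.64
u=(354.5,171.5);v=((529-288)*1.0667,187*1.0667)
print(tri((a,u),(b,v)),tri((a,u),(d,f(481,328)),(s,f(306,278))),atz(a,u,135),atz(b,v,135))
```

```text
(array([650.4,  14.8, 133.8]), [0.3, 0.3]) (array([651.4,  12.5, 129.4]), [1.6, 1.1, 1.4]) [650.   15.3 135. ] [650.5  14.8 135. ]
```

```bash
python3 -m pendant '{"translation":[[0.08,0,0.2],[0,0,0.2],[0,0,0.15],[0,0,0.1],[0,0,0.04],[0,0,0.02],[0,0,0],[0,0,0],[0,0,0]],"rot":[[0,0,0],[0,0,0],[0,0,0],[0,0,0],[0,0,0],[0,0,0],[0,0,0],[0,0,0],[0,0,0]],"grip":[1,1,1,1,1,1,1,1,1]}' 60
```

```text
time: 5.55
ee_pos: [650.8, 15.0, 178.3]
ee_rot: [0.707, 0.707, 0.0, 0.0]
contact_force: [-0.3, -1.3, -3.3]
finger_gap: 32.6
grasp_force: 60.7
```

Bottom is about 1 mm above the pan. I lower it in small steps until contact.

```bash
python3 -m pendant '{"translation":[[0,0,0.03],[0,0,0],[0,0,0]],"rot":[[0,0,0],[0,0,0],[0,0,0]],"grip":[1,1,1]}' 60; sleep 1; python3 -m pendant '{"translation":[[0,0,0.02],[0,0,0],[0,0,0]],"rot":[[0,0,0],[0,0,0],[0,0,0]],"grip":[1,1,1]}' 60
```

```text
time: 5.85
ee_pos: [650.9, 15.0, 177.0]
ee_rot: [0.707, 0.707, 0.0, 0.001]
contact_force: [-0.5, 0.9, -0.2]
finger_gap: 32.5
grasp_force: 61.0
time: 6.15
ee_pos: [650.9, 15.0, 175.6]
ee_rot: [0.707, 0.707, 0.0, 0.0]
contact_force: [-0.0, 0.1, -0.6]
finger_gap: 32.4
grasp_force: 60.9
```

```bash
python3 -m pendant '{"translation":[[0,0,0],[0,0,0],[0,0,0],[0,0,0],[0,0,0],[0,0,0],[0,0,0],[0,0,-0.2],[0,0,-0.4],[0,0,-0.6],[0,0,-0.6],[0,0,-0.2],[0,0,0],[0,0,0],[0,0,0],[0,0,0],[0,0,0],[0,0,0],[0,0,0],[0,0,0]],"rot":[[0,0,0],[0,0,0],[0,0,0],[0,0,0],[0,0,0],[0,0,0],[0,0,0],[0,0,0],[0,0,0],[0,0,0],[0,0,0],[0,0,0],[0,0,0],[0,0,0],[0,0,0],[0,0,0],[0,0,0],[0,0,0],[0,0,0],[0,0,0]],"grip":[0.3,0.2,0.1,0,0,0,0,0,0,0,0,0,0,0,0,0,0,0,0,0]}' 60
python3 -m pendant '{"translation":[[0,0,0],[0,0,0],[0,0,0],[0,0,0],[0,0,0],[0,0,0],[0,0,0],[0,0,0],[0,0,0],[0,0,0],[0,0,0],[0,0,0],[0,0,0],[0,0,0],[0,0,0],[0,0,0],[0,0,0],[0,0,0],[0,0,0],[0,0,0]],"rot":[[0,0,0],[0,0,0],[0,0,0],[0,0,0],[0,0,0],[0,0,0],[0,0,0],[0,0,0],[0,0,0],[0,0,0],[0,0,0],[0,0,0],[0,0,0],[0,0,0],[0,0,0],[0,0,0],[0,0,0],[0,0,0],[0,0,0],[0,0,0]],"grip":[0,0,0,0,0,0,0,0,0,0,0,0,0,0,0,0,0,0,0,0]}' 60
python3 - <<'E'
from h import *
snap('wrist','w3');snap('side','s3');snap('scene','sc3')
a=cv2.imread('pics/s3.png')[150:330,250:400];b=cv2.imread('pics/w3.png')
cv2.imwrite('pics/c3.png',np.hstack([cv2.resize(a,(300,360),interpolation=2),cv2.resize(b,(480,360))]))
E
```

```text
time: 8.15
ee_pos: [650.5, 15.0, 275.3]
ee_rot: [0.707, 0.707, 0.0, 0.0]
contact_force: [1.0, 0.1, -0.4]
finger_gap: 85.4
grasp_force: 0.0
time: 10.15
ee_pos: [650.5, 15.0, 275.3]
ee_rot: [0.707, 0.707, 0.0, 0.0]
contact_force: [0.4, 0.1, 0.2]
finger_gap: 85.5
grasp_force: 0.0
```

View pics/c3.png

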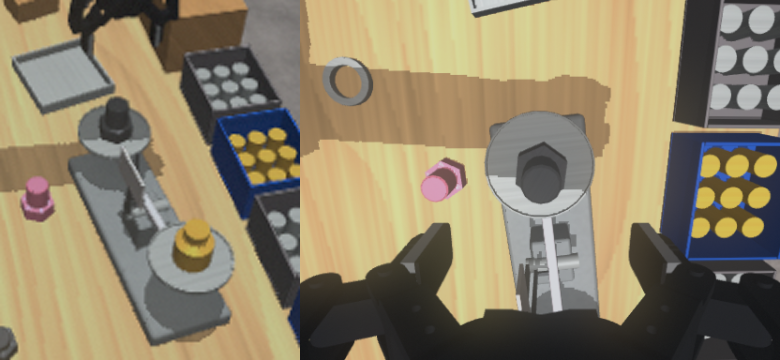

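The plug stands upright on the pan, with its top at (117,104) in the side crop and (543,180) in the wrist crop. The pan looks lowered and the brass raised. I check this numerically.

Run:
```python
from h import *
w,d,s=load('w3'),load('s3'),load('sc3')
u=((543-300)*1.0667,180*1.0667);v=(117/2+250,104/2+150)
print('plug top',tri((w,u),(d,v)))
for h in(167,193): print(h,atz(w,u,h),atz(d,v,h))
p0=load('side0')['image'][250:330,300:380].astype(float)
# brass top shift by color centroid
for n in('side0','s2','s3'):
    im=load(n)['image'];hsv=cv2.cvtColor(im,cv2.COLOR_RGB2HSV)[240:310,320:375]
    m=(hsv[...,0]>15)&(hsv[...,0]<32)&(hsv[...,1]>190)
    y,x=np.nonzero(m);print(n,len(x),x.mean()+320,y.mean()+240)
for z in(133,159):print('brass body proj',proj(d,(677,-245,z)))
```

```text
plug top (array([652.8,  13.6, 159.7]), [0.4, 0.4])
167 [653.1  15.7 167. ] [650.    6.6 167. ]
193 [652.9  23.3 193. ] [641.3 -18.7 193. ]
side0 0 nan nan
s2 0 nan nan
s3 0 nan nan
brass body proj [343.8 277.5]
brass body proj [345.2 271.5]<stdin>:11: RuntimeWarning: Mean of empty slice.
  ret = ret.dtype.type(ret / rcount)
```

The plug top is at about z = 160 to 167. That is the lowered pan (167 expected, against 193 if it had stayed up), so the plug is heavier and goes to the square tray. I let it settle a little more and regrasp.

```bash
python3 -m pendant '{"translation":[[0,0.04,0],[0,0,0],[0,0,0],[0,0,0],[0,0,0],[0,0,0.5],[0,0,0.6],[0,0,0.6],[0,0,0.5],[0,0,0.2],[0,0,0.1],[0,0,0],[0,0,0],[0,0,0],[0,0,0],[0,0,0],[0,0,0],[0,0,0],[0,0,0],[0,0,0]],"rot":[[0,0,0],[0,0,0],[0,0,0],[0,0,0],[0,0,0],[0,0,0],[0,0,0],[0,0,0],[0,0,0],[0,0,0],[0,0,0],[0,0,0],[0,0,0],[0,0,0],[0,0,0],[0,0,0],[0,0,0],[0,0,0],[0,0,0],[0,0,0]],"grip":[0,0,0,0,0,0,0,0,0,0,0,0,0,1,1,1,1,1,1,1]}' 60
python3 - <<'E'
from h import *
w=load('wrist0');s=load('scene0');d=load('side0')
# square tray corners (outer top rim) in 800px views
f=lambda *p:np.array(p)*.64
for c in [(395,354),(450,398),(401,444),(345,400)]: print(atz(s,f(*c),22))
E
```

```text
time: 12.3
ee_pos: [652.5, 15.0, 151.0]
ee_rot: [0.707, 0.707, 0.0, 0.0]
contact_force: [-2.3, 0.2, 5.9]
finger_gap: 32.8
grasp_force: 59.4
[576.9 184.8  22. ]
[554.  319.4  22. ]
[677.6 339.4  22. ]
[706.4 210.7  22. ]
```

```bash
python3 -m pendant '{"translation":[[0,0,-0.2],[0,0,-0.4],[0,0,-0.6],[0,0,-0.4],[0,0,-0.1],[0.3,0,0],[0.6,0,0],[0.7,-0.1,0],[0.7,-0.1,0],[0.7,-0.1,0],[0.7,-0.1,0],[0.5,-0.1,0],[0.3,0,0],[0.1,0,0],[0,0,0],[0,0,0],[0,0,0]],"rot":[[0,0,0],[0,0,0],[0,0,0],[0,0,0],[0,0,0],[0,0,0],[0,0,0],[0,0,0],[0,0,0],[0,0,0],[0,0,0],[0,0,0],[0,0,0],[0,0,0],[0,0,0],[0,0,0],[0,0,0]],"grip":[1,1,1,1,1,1,1,1,1,1,1,1,1,1,1,1,1]}' 60
python3 - <<'E'
from h import *
snap('wrist','w4');snap('side','s4')
a=cv2.imread('pics/s4.png')[130:250,220:340];b=cv2.imread('pics/w4.png')
cv2.imwrite('pics/c4.png',np.hstack([cv2.resize(a,(288,384),interpolation=2) if 0 else cv2.resize(a,(288,288),interpolation=2),b[:288]]) if 0 else np.hstack([cv2.resize(a,(288,384),interpolation=2),b]))
E
```

```text
time: 14.0
ee_pos: [627.9, 243.6, 235.2]
ee_rot: [0.708, 0.706, -0.0, 0.0]
contact_force: [0.1, -0.0, -3.2]
finger_gap: 32.6
grasp_force: 60.1
```

View pics/c4.png

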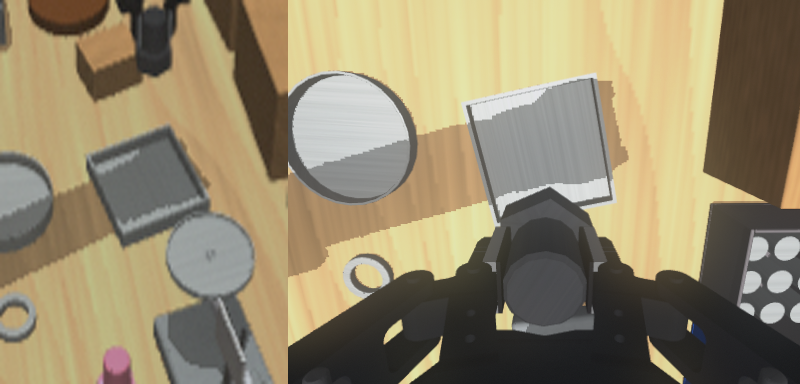

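The tray's rim corners are at about (466,103), (597,74), (614,202) and (497,223) in the wrist crop, and the plug is held upright. I triangulate the tray centre.

Run:
```python
from h import *
w,s=load('w4'),load('s4')
W=[(466,103),(597,74),(614,202),(497,223)];S=[(87,157),(170,127),(208,206),(124,244)]
P=[]
for a,b in zip(W,S):
    u=(a[0]-288,a[1]);v=(220+b[0]/2.4,130+b[1]/3.2)
    print(atz(w,u,22),atz(s,v,22),tri((w,u),(s,v))); P.append([atz(w,u,22),atz(s,v,22)])
print(np.mean(P,0))
```

```text
[548.2 308.7  22. ] [544.5 300.9  22. ] (array([546.1, 308.7,  14.9]), [0.4, 0.4])
[681.4 336.5  22. ] [679.7 327.   22. ] (array([682.6, 337.1,  13.2]), [0.1, 0.1])
[705.8 201.6  22. ] [702.1 185.8  22. ] (array([707.2, 197.9,  10.3]), [1.2, 1.2])
[574.5 176.9  22. ] [571.  153.1  22. ] (array([573.1, 169.9,   5.3]), [1.3, 1.3])
[[627.475 255.925  22.   ]
 [624.325 241.7    22.   ]]
```

```bash
python3 -m pendant '{"translation":[[0.2,0,0.2],[0,0,0.5],[0,0,0.7],[0,0,0.7],[0,0,0.6],[0,0,0.4],[0,0,0.3],[0,0,0.2],[0,0,0.06],[0,0,0],[0,0,0],[0,0,0]],"rot":[[0,0,0],[0,0,0],[0,0,0],[0,0,0],[0,0,0],[0,0,0],[0,0,0],[0,0,0],[0,0,0],[0,0,0],[0,0,0],[0,0,0]],"grip":[1,1,1,1,1,1,1,1,1,1,1,1]}' 60
```

```text
time: 15.3
ee_pos: [628.5, 255.3, 53.6]
ee_rot: [0.707, 0.707, 0.001, 0.001]
contact_force: [0.0, 0.5, -4.1]
finger_gap: 32.2
grasp_force: 60.1
```

```bash
python3 -m pendant '{"translation":[[0,0,0.02],[0,0,0],[0,0,0]],"rot":[[0,0,0],[0,0,0],[0,0,0]],"grip":[1,1,1]}' 60
```

```text
time: 15.6
ee_pos: [627.6, 255.0, 51.5]
ee_rot: [0.707, 0.707, 0.0, 0.0]
contact_force: [0.1, -0.7, -3.3]
finger_gap: 32.6
grasp_force: 60.1
```

```bash
python3 -m pendant '{"translation":[[0,0,0.05],[0,0,0],[0,0,0]],"rot":[[0,0,0],[0,0,0],[0,0,0]],"grip":[1,1,1]}' 60
```

```text
time: 15.9
ee_pos: [627.4, 254.9, 48.6]
ee_rot: [0.707, 0.707, -0.0, -0.0]
contact_force: [0.5, 0.3, -3.5]
finger_gap: 32.7
grasp_force: 60.1
```

```bash
python3 -m pendant '{"translation":[[0,0,0.02],[0,0,0],[0,0,0]],"rot":[[0,0,0],[0,0,0],[0,0,0]],"grip":[1,1,1]}' 60
```

```text
time: 16.2
ee_pos: [627.7, 255.0, 48.2]
ee_rot: [0.707, 0.707, 0.0, 0.0]
contact_force: [-1.1, -1.7, -0.7]
finger_gap: 32.5
grasp_force: 60.4
```

Contact with the floor. I release, rise and look.

```bash
python3 -m pendant '{"translation":[[0,0,0],[0,0,0],[0,0,0],[0,0,0],[0,0,0],[0,0,0],[0,0,0],[0,0,-0.2],[0,0,-0.5],[0,0,-0.7],[0,0,-0.7],[0,0,-0.5],[0,0,-0.2],[0,0,0],[0,0,0],[0,0,0]],"rot":[[0,0,0],[0,0,0],[0,0,0],[0,0,0],[0,0,0],[0,0,0],[0,0,0],[0,0,0],[0,0,0],[0,0,0],[0,0,0],[0,0,0],[0,0,0],[0,0,0],[0,0,0],[0,0,0]],"grip":[0.3,0.2,0.1,0,0,0,0,0,0,0,0,0,0,0,0,0]}' 60
python3 - <<'E'
from h import *
snap('wrist','w5');snap('side','s5')
a=cv2.imread('pics/s5.png')[130:250,220:340];b=cv2.imread('pics/w5.png')
cv2.imwrite('pics/c5.png',np.hstack([cv2.resize(a,(288,384),interpolation=2),b]))
E
```

```text
time: 17.8
ee_pos: [626.4, 254.7, 185.6]
ee_rot: [0.707, 0.707, -0.002, -0.001]
contact_force: [0.5, -0.8, 0.6]
finger_gap: 85.2
grasp_force: 0.0
```

View pics/c5.png

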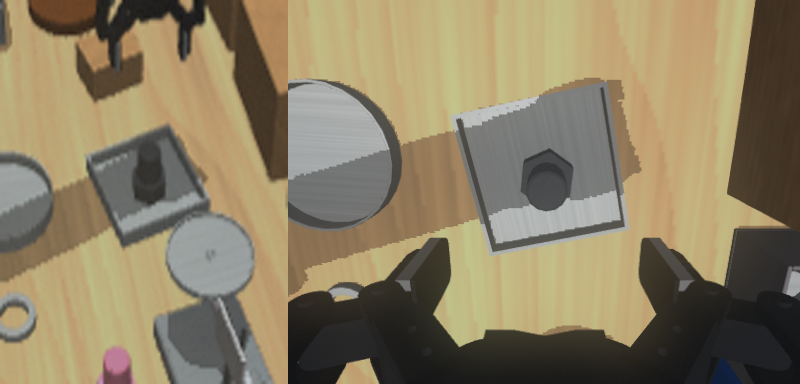

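The plug stands upright in the middle of the square tray, at (547,180) in the wrist crop, and the gripper is clear of everything.

```bash
python3 -c "
from h import *
print(workorder.hand_in())"
```

```text
the job is handed in; nothing more can be done
None
```

The plug's pan sank, so it outweighs the reference; I stood it upright and released in the square tray and handed the job in (no verdict came back).

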